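# Thread the loose lid onto the sample jar

### The arm

A 6-joint arm with a two-finger parallel gripper is mounted at the origin on the work surface. World frame = base frame: x ahead of the robot, y to its left, z up, the work surface at z = 0. Lengths are in m, angles in rad, forces in N, time in s.
With the tool pointing down it reaches from about 0.425 to 0.95 m from the base axis. Payload 14.7 kg.
Tool frame: the origin (TCP) lies on the centre line of the jaws, within the pads' length; the fingertips stand ctrl.tcp_to_tips ahead of it and the grasp point (between the pads) lies 2 mm behind it (ctrl.tcp_to_tips is the distance from the TCP to the fingertips, in m); z points along the fingers, y is the direction in which the jaws open and shut (so a half turn about z gives the same grasp; the last joint's range is limited). The gripper opens to 85 mm and grips with 20 to 120 N. Pads are 22 mm wide; open, the fingers measure 114 mm over their backs; the gripper's body (76 mm by 85 mm) begins 54 mm behind the grasp point. The pads swing forward as they close: fully open they stand 13 mm farther back than shut.
Start: joints at [1.267, 0.48, 1.596, -0, 1.065, -0.047], TCP at [0.165, 0.629, 0.224] pointing down, gripper open.
Joint ranges: [-2.75, 2.75], [-0.82, 2.05], [0.23, 2.67], [-1.56, 4.7], [0.09, 2.69], [-2.92, 2.92]. Speed limits (rad/s): [1.89, 1.89, 2.39, 3.01, 3.01, 3.01].

### API

Orientations are given as a rotation vector (axis times angle).
In Python, from rig import sensors, viewer, ctrl gives the robot as it stands.
- The arm moves only by the tool jog_arm, never from a script. Its argument "targets" is one flat list of numbers, 7 for each row, row after row: the turn, a rotation vector about the world's x, y, z in degrees, then the shift along the world's x, y, z in mm, then the opening, from 0 (shut) to 1 (fully open). In form: [ax, ay, az, x, y, z, jaw, ax, ay, az, x, y, z, jaw, ...]. A call has 1 to 10 rows; each row shifts and turns the pose as measured when the row begins; what a row does not reach is not made up. A row lasts 1/8 s, in which the tool goes at most 62.5 mm and 10.7 degrees, less where a joint would pass 70% of its speed; a pose out of reach is approached as far as the arm can. A call is refused whole if a number of a shift passes 62.5 or a number of a turn 10.7, either way. A call with a gripper value outside its range is refused whole. The fingers move at their own pace and stop on an object; the grip force is fixed at half the most. Time passes only in rows, so rows that do not move let the fingers close. It gives the time, the measured TCP pose, the force and the opening at its end, in the units of the state.
- sensors.get_obs(): the state, without advancing time (a new reading comes with each control period).
- viewer.camera(name): name is "side" or "top" or "wrist"; returns a dict with "frame" (420x560x3 uint8, red, green, blue), "z_map" (420x560 float32, m along the optical axis (not along the pixel's ray), 0 where there is no reading), "K" (3x3 intrinsics, pixels), "pose" (4x4, takes a point from camera to world coordinates); the wrist camera has in their place "T_tool_cam" (4x4, takes a point from camera to tool coordinates, whose origin is the TCP and whose axes are the flange's). Camera axes: x right, y down, z forward; pixel columns grow to the right and rows downward; lengths in m; the calibration is good to about 2 mm. The wrist camera is an equidistant fisheye: a pixel r from the principal point sees the ray r / f radians off the axis. A picture is of the moment at which its call begins: read the wrist's pose just before it.
- ctrl.job_done(): hands the job in, once; it reports no verdict.
The state is a dict: "clock": time; "joints": joint angles; "dq": joint speeds; "tau": joint torques, N m; "position": TCP position; "tcp_rot": TCP orientation; "force": force on the tool from outside, world axes, zero at the start; "wrist_torque": the same for the moment, N m; "width": finger opening in m.
Only numpy, scipy, OpenCV 4.12 (cv2) and the standard library are available. Lean on these libraries where they do the work, as an engineer would, in place of code of your own. Each camera call takes 0.05 s, during which the arm holds its last target.

### The job

One of the two clamped sample jars has its lid only resting on top of the thread. Take that lid by its bar, turn it back (anticlockwise seen from above) until it drops into the thread, then screw it forward (clockwise) until it is fully home, with its bar in line with the holder's long sides, and let go. Do not knock over the glass flask standing between the jars.

Things in the scene. Friction and masses are not known exactly. Their poses are not given: they have to be found in the camera images.
- lid_bar (a point): Centre of the bar on the loose lid (dark steel cap 85 mm across, 200 g). Pale bar 64 long, 14 wide, 20 mm tall, flat upright sides, centre 22 mm above the lid's flat top, on a thinner web. x along the bar, z up. Starts level, this point 170 mm above the bench, 29 to 49 degrees clockwise of the thread's gaps. Over the gaps (+-9 degrees; a stop is just beyond) it falls, or is lowered, 15.5 mm.
- jar: White jar under the loose lid, 86 mm across, in a fixed grey holder 150x104x24 mm. Origin: underside centre, on the jar's axis, about which the lid turns; x along the holder's long sides, z up. Gaps: lid x 66 degrees anticlockwise (from above) of jar x. From there 66 degrees clockwise to a stop, lid x along jar x: sinks 4 mm, evenly after the first 16 degrees. Play 2.5 mm upward, 1.5 mm sideways.
- shut_jar: An identical jar in an identical fixed holder, its lid already fully home: bar in line with the holder's long sides, bar centre 150.5 mm above the bench. The other lid must end up just like it. Origin and axes as for the other jar. Nothing to do here.
- flask_center (a point): A conical glass flask, 68 mm across its foot, 92 mm tall, standing loose between the two jars. The point is on its axis half-way up, z up. To be left standing.
There are look-alikes about, which are no part of the job. Leave any pink look-alike of the part that bears flask_center alone.

How it is judged:
By the outcome, as a careful person would: the job done as asked, in the order asked, and still so for the second after the job is handed in, with the robot touching nothing.
It also fails if it takes over 40 s, if anything falls off the work surface, if the arm or the gripper's body presses on something with over 40 N, if the wrist force passes 120 N, or if a joint passes its speed limit or range.

## Working session

There is one attempt and no reset: what is moved stays moved. The work goes in short steps, Python scripts to look and compute and a tool call to move; the robot and the scene stay as the last step left them, time stands still between calls to the robot, and variables do not carry over. Pictures are saved under pics/ and viewed, and the job is handed in when it is done.

Besides the shell and the picture viewer there is one more tool, called in YAML: its name, and indented under it one key for each argument. jog_arm: Moves the arm, as the interface text tells. Its arguments: {"type":"object","properties":{"targets":{"type":"array","items":{"type":"number"}}},"required":["targets"]}

```bash
ls; mkdir -p pics
python3 - <<'E'
from rig import sensors, viewer, ctrl
import cv2,numpy as np
print(sensors.get_obs(), ctrl.tcp_to_tips)
for n in("side","top"):
    c=viewer.camera(n); cv2.imwrite(f"pics/{n}0.png",c["frame"][:,:,::-1]); np.savez(f"{n}0.npz",**c); print(n,c["K"],c["pose"])
E
```

```text
pics
{'clock': 0.0, 'joints': array([ 1.26740175e+00,  4.80806594e-01,  1.59689136e+00,  1.94760575e-05,
        1.06508892e+00, -4.66068518e-02]), 'dq': array([ 0.00165549, -0.00037229, -0.00128231, -0.00093918, -0.00040275,
       -0.00017586]), 'tau': array([ 5.89790707e-04, -9.50641251e+01, -4.30164421e+01,  3.95459426e-05,
        1.24367248e-02,  2.26157610e-06]), 'position': array([0.1649339 , 0.62828539, 0.22358226]), 'tcp_rot': array([-4.02239765e-01, -3.11550837e+00,  1.84243623e-03]), 'force': array([-0.13756158, -0.37659286, -0.07937472]), 'wrist_torque': array([-0.01796527,  0.00909426, -0.00444206]), 'width': 0.08558703312187908} 0.017
side [[387.67268804   0.         278.82229162]
 [  0.         387.67268804 209.67989664]
 [  0.           0.           1.        ]] [[-0.71278985 -0.43046684  0.55374084  0.17545878]
 [-0.70108232  0.41437763 -0.58032298  0.4271456 ]
 [ 0.02035198 -0.80186625 -0.59715686  0.57342954]
 [ 0.          0.          0.          1.        ]]
top [[480.4084682    0.         268.60727648]
 [  0.         480.4084682  210.62231385]
 [  0.           0.           1.        ]] [[-2.31412449e-02 -9.81999566e-01  1.87460223e-01  4.08606198e-01]
 [-9.99091031e-01  2.94307538e-02  3.08373534e-02 -5.41718651e-04]
 [-3.57993634e-02 -1.86576213e-01 -9.81788023e-01  8.88811544e-01]
 [ 0.00000000e+00  0.00000000e+00  0.00000000e+00  1.00000000e+00]]
```

View pics/side0.png

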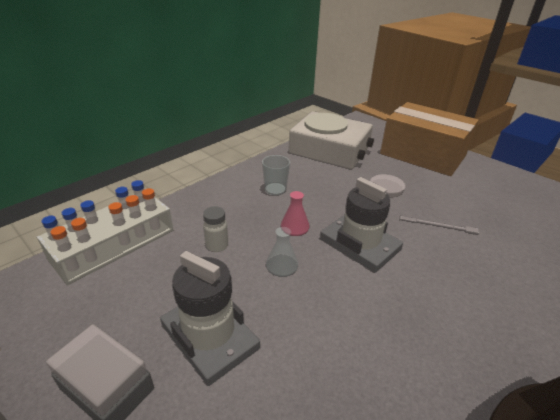

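View pics/top0.png

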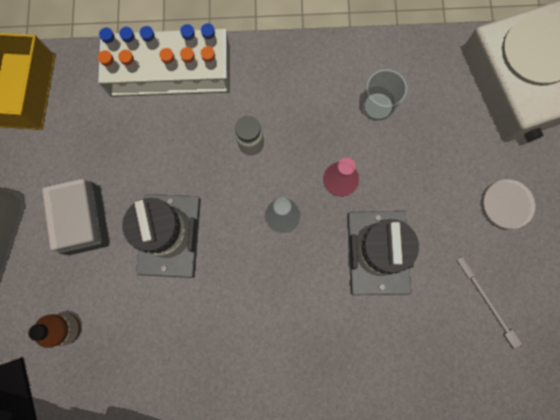

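The top picture shows one jar at (155,228) with its bar slanted against the holder, the other at (388,247) with its bar nearly in line with its holder. The clear flask is at (282,212) and the pink look-alike at (342,176). Next I measure them by depth.

```bash
cat > h.py <<'E'
import numpy as np,cv2
def load(n): return dict(np.load(n))
def cloud(c):
    z=c["z_map"]; v,u=np.mgrid[:z.shape[0],:z.shape[1]]; K=c["K"]
    p=np.stack([(u-K[0,2])/K[0,0]*z,(v-K[1,2])/K[1,1]*z,z],-1)
    w=p@c["pose"][:3,:3].T+c["pose"][:3,3]; w[z==0]=np.nan
    return w
def onplane(c,uv,h):
    K=c["K"];r=c["pose"][:3,:3]@np.array([(uv[0]-K[0,2])/K[0,0],(uv[1]-K[1,2])/K[1,1],1]);o=c["pose"][:3,3]
    return o+r*(h-o[2])/r[2]
E
python3 - <<'E'
from h import *
np.set_printoptions(precision=4,suppress=True)
t=load("top0.npz");W=cloud(t)
s=load("side0.npz");S=cloud(s)
for nm,(a,b,c,d) in dict(left=(190,280,100,210),right=(200,300,340,430)).items():
    for cn,P in(("top",W[a:b,c:d].reshape(-1,3)),("side",S.reshape(-1,3))):
        if cn=="side":
            m=np.abs(P[:,:2]-ctr).max(1)<0.07; P=P[m]
        zz=P[:,2]; zz=zz[np.isfinite(zz)]
        hst=np.histogram(zz,bins=np.arange(0,.2,.005));print(nm,cn,hst[0])
        top=P[P[:,2]>(0.168 if nm=="left" else 0.150)]
        r=cv2.minAreaRect(top[:,:2].astype(np.float32)*1000);print(len(top),top.mean(0),r, np.percentile(top[:,2],[5,50,95]))
        ctr=top[:,:2].mean(0)
    h=W[a:b,c:d].reshape(-1,3);h=h[(h[:,2]>.018)&(h[:,2]<.03)]
    r=cv2.minAreaRect(h[:,:2].astype(np.float32)*1000);print("holder",r)
    print("holder corners",cv2.boxPoints(r))
for n,(a,b,c,d) in dict(topL=(180,290,95,215),topR=(200,310,335,435)).items():
    im=cv2.resize(t["frame"][a:b,c:d,::-1],None,fx=5,fy=5,interpolation=cv2.INTER_CUBIC);cv2.imwrite(f"pics/{n}.png",im)
# flask
for uv in((282,212),(282,205)): print(onplane(t,uv,.046))
print(onplane(s,(283,252),.046))
E
```

```text
left top [2019  111   87  116 1548  504   71   63   56   64  164   34   24   37
   33   87  112   40    0    0    0    6   25   43   38   44   46   72
   74 1625   58    0   22   35   43  234  163    0    0]
451 [0.5346 0.2119 0.1786] ((535.2876586914062, 213.0272674560547), (63.75408935546875, 14.663580894470215), 13.209685325622559) [0.1711 0.1795 0.1818]
left side [ 714   65   60   57 1140  605  133  134  145  156  327  105  105  109
  102  158  255  182   94   71    3   48  101  110  132  130  132  166
  152 1350   74   30   52   93   93  184  198    0    0]
513 [0.5309 0.2169 0.1775] ((533.3908081054688, 215.3940887451172), (64.55164337158203, 14.891525268554688), 13.770752906799316) [0.1692 0.1795 0.1811]
holder ((538.6110229492188, 253.16030883789062), (184.62522888183594, 150.46817016601562), 85.66688537597656)
holder corners [[456.6173 166.7959]
 [606.6554 155.4272]
 [620.6047 339.5247]
 [470.5667 350.8934]]
right top [1760   33   33   52 1667  518   33   29   45   59  161   27   16   20
   31   58   17    6   12   29   23   32   27   52   61 1564  201    0
   16   28   35  165  243    0    0    0    0    0    0]
443 [ 0.4925 -0.1682  0.1595] ((492.8383483886719, -169.3006134033203), (63.57381820678711, 14.854634284973145), 0.01784338988363743) [0.1533 0.1601 0.1623]
right side [287  94  98 113 679 264  79  86  86 116 150  84  72  77  78 105 109  35
  73  78  86  86  85 100  92 513  71  40  40  68  66  89  99   0   0   0
   0   0   0]
254 [ 0.4905 -0.1639  0.1576] ((491.9980773925781, -165.97152709960938), (64.06700134277344, 15.95641803741455), 1.1001524925231934) [0.151  0.159  0.1613]
holder ((493.39703369140625, -169.1805419921875), (104.39281463623047, 150.40866088867188), 89.66217803955078)
holder corners [[ 417.8863 -220.9326]
 [ 568.2923 -221.8194]
 [ 568.9078 -117.4285]
 [ 418.5018 -116.5416]]
[0.5663 0.0021 0.046 ]
[0.579  0.0017 0.046 ]
[0.56  0.009 0.046]
```

View pics/topL.png

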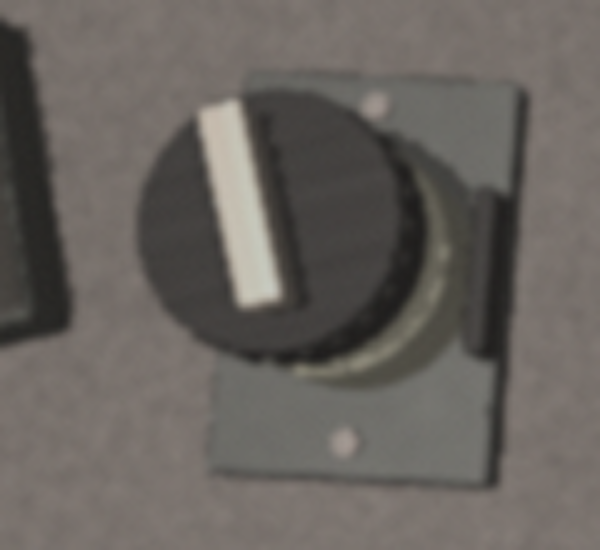

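View pics/topR.png

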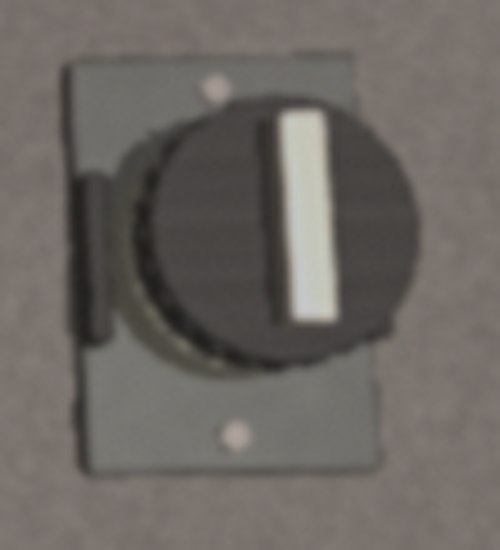

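Left lid's bar top is at 0.180 m (loose), the right's at 0.160 m (shut). The left jar is therefore the job. Next I refine the left holder's yaw and the axis.

Run:
```python
from h import *
np.set_printoptions(precision=1,suppress=True)
for n in("top0","side0"):
    W=cloud(load(n+".npz")); P=W.reshape(-1,3)
    m=np.hypot(P[:,0]-.534,P[:,1]-.214)<.11
    h=P[m&(P[:,2]>.021)&(P[:,2]<.0265)]*1000
    h=h[h[:,1]<(270)]
    m2=np.zeros((300,300),np.uint8)
    q=h[:,:2]-[384,64]; 
    for a in q.astype(int): m2[np.clip(a[1],0,299),np.clip(a[0],0,299)]=255
    m2=cv2.morphologyEx(m2,cv2.MORPH_CLOSE,np.ones((7,7)))
    k,l,s,_=cv2.connectedComponentsWithStats(m2); i=1+s[1:,4].argmax()
    pts=np.argwhere(l==i)[:,::-1].astype(np.float32)+[384,64]
    r=cv2.minAreaRect(pts.astype(np.float32));print(n,r);print(cv2.boxPoints(r))
    L=P[m&(P[:,2]>.1455)&(P[:,2]<.152)]*1000
    (c,rad)=cv2.minEnclosingCircle(L[:,:2].astype(np.float32));print("lid",c,rad,np.median(L[:,2]))
    cv2.imwrite(f"pics/hold_{n}.png",m2)
t=load("top0.npz")
# picked corners in the enlarged crop: (x/5+95,y/5+180)
for c in((248,70),(523,88),(495,487),(210,472)): print(onplane(t,((c[0]+.5)/5+95-.5,(c[1]+.5)/5+180-.5),.024)*1000)
```

```text
top0 ((486.39251708984375, 216.42112731933594), (103.95146942138672, 54.36949157714844), 87.61405944824219)
[[457.1 165.6]
 [511.4 163.4]
 [515.7 267.2]
 [461.4 269.5]]
lid (535.3638305664062, 212.9319305419922) 42.57390594482422 147.84484749135913
side0 ((493.95001220703125, 217.85000610351562), (104.15385437011719, 72.3248062133789), 85.60128784179688)
[[453.9 168.7]
 [526.  163.2]
 [534.  267. ]
 [461.9 272.5]]
lid (534.2782592773438, 215.2598114013672) 42.924285888671875 148.3987181742674
[613.  257.8  24. ]
[602.9 154.7  24. ]
[456.4 164.2  24. ]
[464.4 267.8  24. ]
```

Run:
```python
from h import *
W=cloud(load("top0.npz"));print(np.nanmax(W[290:350,20:90],axis=(0,1))*1000, np.nanmax(W[180:250,40:105,2])*1000, W[330,38]*1000,W[215,75]*1000)
```

```text
[441.86226587 494.24042084 113.59117759] 79.88191854618253 [373.63524322 397.82067623 110.94480365] [566.04302168 363.00262954  76.59057526]
```

jog_arm:
  targets: [0, 0, 2.8, 0, 0, 40, 1, 0, 0, 2.8, 37, -41.5, 10, 1, 0, 0, 2.8, 37, -41.5, 0, 1]

```text
clock: 0.48
position: [0.2381, 0.545, 0.273]
tcp_rot: [-0.159, -3.137, 0.005]
force: [1.2, -0.1, 0.7]
width: 0.0852
```

jog_arm:
  targets: [0, 0, 2.4, 37, -41.5, 0, 1, 0, 0, 2.4, 37, -41.5, 0, 1, 0, 0, 2.4, 37, -41.5, 0, 1, 0, 0, 2.4, 37, -41.5, 0, 1, 0, 0, 2.4, 37, -41.5, 0, 1, 0, 0, 2.4, 37, -41.5, 0, 1, 0, 0, 2.4, 37, -41.5, 0, 1, 0, 0, 2.4, 37, -41.5, 0, 1, 0, 0, 0, 0, 0, 0, 1]

```text
clock: 1.6
position: [0.543, 0.1977, 0.2717]
tcp_rot: [0.382, -3.118, 0.007]
force: [-0.1, 0.9, -0.1]
width: 0.0855
```

```bash
cat >> h.py <<'E'
def st():
    from rig import sensors
    from scipy.spatial.transform import Rotation as R
    o=sensors.get_obs();M=R.from_rotvec(o["tcp_rot"]).as_matrix()
    print("t %.2f pos %s yyaw %.2f z %s w %.1f F %s T %s q6 %.1f"%(o["clock"],np.round(o["position"]*1000,1),np.degrees(np.arctan2(M[1,1],M[0,1])),np.round(M[:,2],4),o["width"]*1000,np.round(o["force"],1),np.round(o["wrist_torque"],2),np.degrees(o["joints"][5])))
    return o,M
E
python3 - <<'E'
from h import *
from rig import viewer
o,M=st()
c=viewer.camera("wrist"); cv2.imwrite("pics/w1.png",c["frame"][:,:,::-1]); np.savez("w1.npz",**c,p=o["position"],M=M); print(c["K"],c["T_tool_cam"])
E
```

```text
t 1.60 pos [543.  197.7 271.7] yyaw 103.96 z [-0.     -0.0044 -1.    ] w 85.5 F [-0.1  0.9 -0.1] T [ 0.06  0.01 -0.01] q6 -86.7
[[325.1922621    0.         283.48578763]
 [  0.         325.1922621  203.78456461]
 [  0.           0.           1.        ]] [[ 3.97409999e-04 -9.52576426e-01 -3.04299185e-01  7.86770454e-02]
 [ 9.99999919e-01  3.95412312e-04  6.81878936e-05 -6.13857506e-04]
 [ 5.53694642e-05 -3.04299188e-01  9.52576507e-01 -1.49697255e-01]
 [ 0.00000000e+00  0.00000000e+00  0.00000000e+00  1.00000000e+00]]
```

View pics/w1.png

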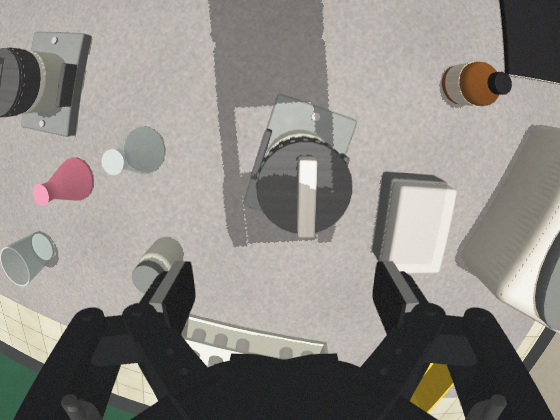

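The wrist picture shows the loose lid at (305,187) with its bar from (309,160) to (306,236), parallel to the finger direction and to the right of centre; the flask is at (135,155), clear.

```bash
cat >> h.py <<'E'
def wcloud(c,p,M):
    z=c["z_map"];v,u=np.mgrid[:z.shape[0],:z.shape[1]];K=c["K"]
    x=(u-K[0,2])/K[0,0];y=(v-K[1,2])/K[1,1];th=np.hypot(x,y);s=np.tan(np.clip(th,0,1.5))/np.maximum(th,1e-9)
    P=np.stack([x*s*z,y*s*z,z],-1);T=c["T_tool_cam"]
    P=P@T[:3,:3].T+T[:3,3];P=P@M.T+p;P[z==0]=np.nan;return P
E
python3 - <<'E'
from h import *
c=load("w1.npz");P=wcloud(c,c["p"],c["M"]).reshape(-1,3)*1000
m=np.hypot(P[:,0]-534,P[:,1]-214)<60
b=P[m&(P[:,2]>172)];print(len(b),cv2.minAreaRect(b[:,:2].astype(np.float32)),np.median(b[:,2]))
L=P[m&(P[:,2]>140)&(P[:,2]<152)];print(cv2.minEnclosingCircle(L[:,:2].astype(np.float32)),np.median(L[:,2]))
h=P[(np.hypot(P[:,0]-534,P[:,1]-214)<100)&(P[:,2]>20)&(P[:,2]<27)&(P[:,1]<272)]
print(cv2.minAreaRect(h[:,:2].astype(np.float32)))
E
```

```text
32686 ((533.9462890625, 211.66455078125), (114.17314910888672, 62.5396728515625), 84.15531921386719) 363.32762824280906
((533.6028442382812, 213.1379852294922), 43.07563018798828) 147.765416917466
((534.0374755859375, 213.28350830078125), (104.6983871459961, 149.77684020996094), 85.7402572631836)
```

Run:
```python
from h import *
c=load("w1.npz");P=wcloud(c,c["p"],c["M"]).reshape(-1,3)*1000
b=P[(np.hypot(P[:,0]-534,P[:,1]-214)<45)&(P[:,2]>174)&(P[:,2]<184)];print(len(b),cv2.minAreaRect(b[:,:2].astype(np.float32)),np.median(b[:,2]))
```

```text
1397 ((534.418212890625, 213.36929321289062), (63.47168731689453, 14.222000122070312), 13.315651893615723) 179.60432607927984
```

jog_arm:
  targets: [0.25, 0, -0.6, -8.8, 15.6, 0, 1, 0, 0, 0, 0, 0, 0, 1]

```text
clock: 1.9
position: [0.5309, 0.2169, 0.2713]
tcp_rot: [0.365, -3.118, -0.002]
force: [-0.1, -0.1, 0.4]
width: 0.0854
```

```bash
python3 -c "
from h import *
st()"
```

```text
t 1.90 pos [530.9 216.9 271.3] yyaw 103.35 z [-2.1e-03  9.0e-04 -1.0e+00] w 85.4 F [-0.1 -0.1  0.4] T [-0.02  0.03 -0.02] q6 -84.3
```

jog_arm:
  targets: [0, 0, 0, 3.3, -3.6, -40, 1, 0, 0, 0, 0, 0, -30, 1, 0, 0, 0, 0, 0, -10, 1, 0, 0, 0, 0, 0, 0, 1]

```text
clock: 2.4
position: [0.5323, 0.2178, 0.1911]
tcp_rot: [-0.376, 3.118, 0.003]
force: [0.9, 0.2, 1.2]
width: 0.0855
```

```bash
python3 -c "
from h import *
st()"
```

```text
t 2.40 pos [532.3 217.8 191.1] yyaw 103.75 z [ 3.0e-04  1.8e-03 -1.0e+00] w 85.5 F [0.9 0.2 1.2] T [ 0.04 -0.05  0.02] q6 -84.6
```

jog_arm:
  targets: [0, 0, 0, 1.9, -4.4, -12, 1, 0, 0, 0, 0, 0, -4, 1]

```text
clock: 2.65
position: [0.5352, 0.2139, 0.1762]
tcp_rot: [-0.377, 3.115, 0.004]
force: [0.3, 0.5, 0.0]
width: 0.0854
```

```bash
python3 -c "
from h import *
st()"
```

```text
t 2.65 pos [535.2 213.9 176.2] yyaw 103.80 z [ 0.0031  0.0027 -1.    ] w 85.4 F [0.3 0.5 0. ] T [-0.01  0.01 -0.05] q6 -85.2
```

jog_arm:
  targets: [-0.15, 0.18, -0.4, -1, -0.6, -4.5, 1, 0, 0, 0, 0, 0, 0, 0.5, 0, 0, 0, 0, 0, 0, 0.3]

```text
clock: 3.02
position: [0.5345, 0.2132, 0.1718]
tcp_rot: [-0.365, 3.12, 0.0]
force: [0.2, 1.2, -0.2]
width: 0.0518
```

Run:
```python
from h import *
from rig import viewer
o,M=st()
c=viewer.camera("wrist"); cv2.imwrite("pics/w2.png",c["frame"][:,:,::-1])
```

```text
t 3.02 pos [534.5 213.2 171.8] yyaw 103.34 z [ 5.e-04  1.e-04 -1.e+00] w 51.8 F [ 0.2  1.2 -0.2] T [ 0.01 -0.01  0.  ] q6 -84.6
```

View pics/w2.png

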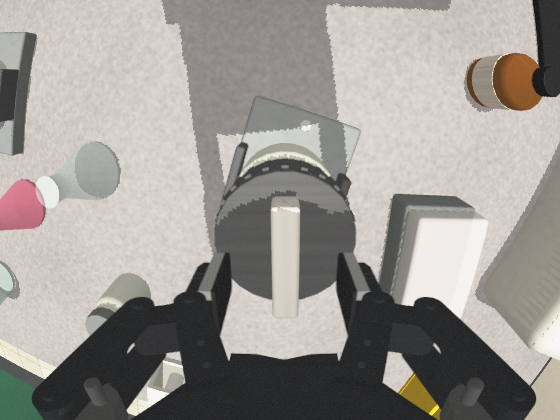

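Pose is on target. The bar (285,255) lies centred and parallel between the pads at (215,290) and (352,290). Closing now.

jog_arm:
  targets: [0, 0, 0, 0, 0, 0, 0, 0, 0, 0, 0, 0, 0, 0, 0, 0, 0, 0, 0, 0, 0, 0, 0, 0, 0, 0, 0, 0, 0, 0, 0, 0, 0, 0, 0]

```text
clock: 3.7
position: [0.5346, 0.2133, 0.1723]
tcp_rot: [-0.365, 3.119, 0.001]
force: [-1.1, 1.0, 0.3]
width: 0.0088
```

Run:
```python
from h import *
from rig import viewer
o,M=st()
c=viewer.camera("side"); cv2.imwrite("pics/s2.png",cv2.resize(c["frame"][200:400,120:300,::-1],None,fx=3,fy=3))
```

```text
t 3.70 pos [534.6 213.3 172.3] yyaw 103.34 z [ 1.e-03  5.e-04 -1.e+00] w 8.8 F [-1.1  1.   0.3] T [0.02 0.02 0.04] q6 -84.6
```

View pics/s2.png

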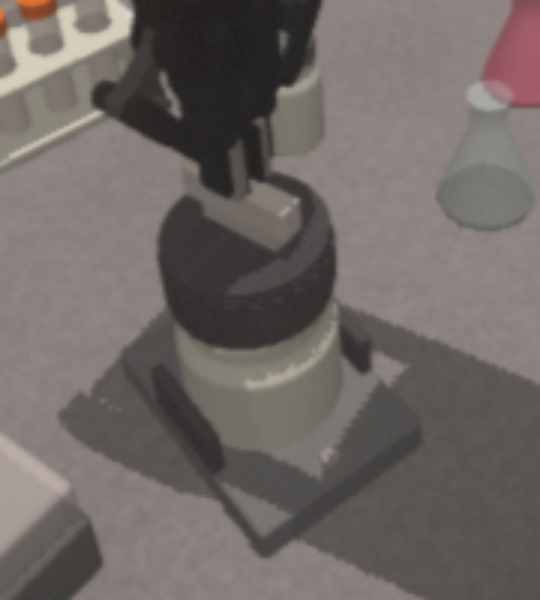

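jog_arm:
  targets: [0, 0, 0, 0, 0, 0, 0, 0, 0, 0, 0, 0, 0, 0]

```text
clock: 4.0
position: [0.5346, 0.2133, 0.1722]
tcp_rot: [-0.365, 3.119, 0.001]
force: [-0.7, 0.9, 0.9]
width: 0.0088
```

Run:
```python
from h import *
from rig import viewer
o,M=st()
c=viewer.camera("wrist"); cv2.imwrite("pics/w3.png",cv2.resize(c["frame"][150:400,160:410,::-1],None,fx=2.4,fy=2.4))
```

```text
t 4.00 pos [534.6 213.3 172.2] yyaw 103.34 z [ 1.e-03  5.e-04 -1.e+00] w 8.8 F [-0.7  0.9  0.9] T [ 0.03  0.08 -0.04] q6 -84.6
```

View pics/w3.png

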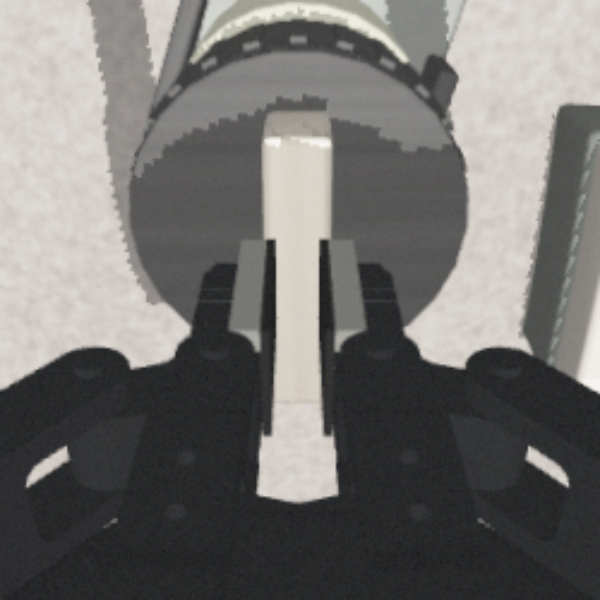

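The bar is held, with a pad flat on each side at crop (270,290) and (330,290). Now I turn it back.

jog_arm:
  targets: [0, 0, 5, 0, 0, 0, 0, 0, 0, 5, 0, 0, 0, 0, 0, 0, 5, 0, 0, 0, 0, 0, 0, 5, 0, 0, 0, 0, 0, 0, 0, 0, 0, 0, 0]

```text
clock: 4.68
position: [0.5347, 0.213, 0.1721]
tcp_rot: [-0.916, 3.004, 0.0]
force: [0.2, -1.1, 0.5]
width: 0.0085
```

Run:
```python
from h import *
st()
```

```text
t 4.67 pos [534.7 213.  172.1] yyaw 123.90 z [ 8.e-04  4.e-04 -1.e+00] w 8.5 F [ 0.2 -1.1  0.5] T [-0.05 -0.   -0.  ] q6 -105.2
```

jog_arm:
  targets: [0, 0, 5, 0, 0, 0, 0, 0, 0, 5, 0, 0, 0, 0, 0, 0, 5, 0, 0, 0, 0, 0, 0, 5, 0, 0, 0, 0, 0, 0, 5, 0, 0, 0, 0, 0, 0, 2, 0, 0, 0, 0, 0, 0, 0, 0, 0, 0, 0]

```text
clock: 5.55
position: [0.5343, 0.2128, 0.1716]
tcp_rot: [1.589, -2.71, -0.0]
force: [0.2, 0.8, -1.6]
width: 0.0088
```

Run:
```python
from h import *
from rig import viewer
o,M=st()
c=viewer.camera("wrist"); cv2.imwrite("pics/w4.png",cv2.resize(c["frame"][100:400,130:430,::-1],None,fx=2,fy=2))
```

```text
t 5.55 pos [534.3 212.8 171.6] yyaw 150.78 z [-4.e-04  1.e-04 -1.e+00] w 8.8 F [ 0.2  0.8 -1.6] T [ 0.03 -0.01  0.03] q6 -132.1
```

View pics/w4.png

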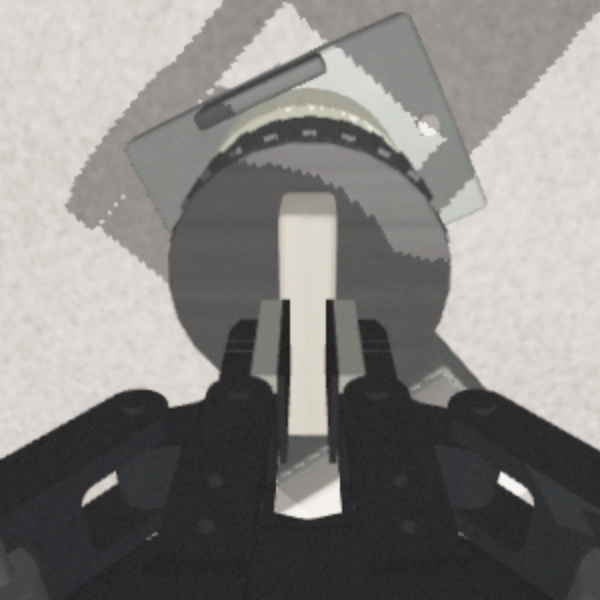

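The lid has turned with the tool (bar vertical in the crop at (308,310), holder now slanted about 65° off). Lowering, watching the force.

jog_arm:
  targets: [0, 0, 0.9, -0.1, 0.5, -2, 0, 0, 0, 0, 0, 0, -2, 0, 0, 0, 0, 0, 0, 0, 0]

```text
clock: 5.98
position: [0.5341, 0.2133, 0.1672]
tcp_rot: [1.608, -2.698, -0.001]
force: [-0.0, -0.3, -1.7]
width: 0.0092
```

Run:
```python
from h import *
st()
```

```text
t 5.97 pos [534.1 213.3 167.2] yyaw 151.58 z [-5.e-04  1.e-04 -1.e+00] w 9.2 F [-0.  -0.3 -1.7] T [ 0.01  0.01 -0.03] q6 -132.9
```

It went 4.4 mm down carrying only the lid's weight, so the lid is in the gaps. Going on.

jog_arm:
  targets: [0, 0, 0, 0, 0, -4, 0, 0, 0, 0, 0, 0, -3, 0, 0, 0, 0, 0, 0, -2, 0, 0, 0, 0, 0, 0, 0, 0]

```text
clock: 6.48
position: [0.534, 0.2132, 0.1573]
tcp_rot: [1.607, -2.699, -0.001]
force: [0.6, 0.1, -1.8]
width: 0.009
```

Run:
```python
from h import *
st()
```

```text
t 6.47 pos [534.  213.2 157.3] yyaw 151.55 z [-9.e-04 -1.e-04 -1.e+00] w 9.0 F [ 0.6  0.1 -1.8] T [ 0.02 -0.03 -0.06] q6 -132.8
```

jog_arm:
  targets: [0, 0, 0, 0, 0, -0.6, 0, 0, 0, 0, 0, 0, 0, 0]

```text
clock: 6.72
position: [0.5342, 0.2133, 0.157]
tcp_rot: [1.607, -2.699, -0.001]
force: [-0.4, 0.3, -1.1]
width: 0.0086
```

Run:
```python
from h import *
st()
```

```text
t 6.72 pos [534.2 213.3 157. ] yyaw 151.55 z [-5.e-04  2.e-04 -1.e+00] w 8.6 F [-0.4  0.3 -1.1] T [-0.01  0.04 -0.05] q6 -132.8
```

jog_arm:
  targets: [0, 0, -4, 0, 0, -0.2, 0, 0, 0, -4, 0, 0, 0, 0, 0, 0, -4, 0, 0, 0, 0, 0, 0, -4, 0, 0, 0, 0, 0, 0, 0, 0, 0, 0, 0]

```text
clock: 7.35
position: [0.5345, 0.2134, 0.1571]
tcp_rot: [-1.204, 2.901, 0.0]
force: [-0.0, 1.1, -1.7]
width: 0.0087
```

Run:
```python
from h import *
st()
```

```text
t 7.35 pos [534.5 213.4 157.1] yyaw 135.09 z [ 6.e-04  4.e-04 -1.e+00] w 8.7 F [-0.   1.1 -1.7] T [-0.04  0.07 -0.05] q6 -116.4
```

jog_arm:
  targets: [0, 0, -5, -0.2, 0, -0.5, 0, 0, 0, -5, 0, 0, -0.5, 0, 0, 0, -5, 0, 0, -0.5, 0, 0, 0, -5, 0, 0, -0.5, 0, 0, 0, 0, 0, 0, 0, 0]

```text
clock: 7.98
position: [0.5345, 0.2134, 0.1553]
tcp_rot: [-0.682, 3.065, -0.0]
force: [-0.6, -0.7, -1.9]
width: 0.0089
```

Run:
```python
from h import *
st()
```

```text
t 7.97 pos [534.5 213.4 155.3] yyaw 115.08 z [ 1.2e-03  1.0e-04 -1.0e+00] w 8.9 F [-0.6 -0.7 -1.9] T [ 0.03 -0.05 -0.01] q6 -96.3
```

jog_arm:
  targets: [0, 0, -5, -0.2, 0, -0.5, 0, 0, 0, -5, 0, 0, -0.5, 0, 0, 0, -5, 0, 0, -0.4, 0, 0, 0, -5, 0, 0, -0.4, 0, 0, 0, -5, 0, 0, -0.4, 0, 0, 0, 0, 0, 0, 0, 0]

```text
clock: 8.72
position: [0.5347, 0.2134, 0.1534]
tcp_rot: [-0.016, 3.14, -0.001]
force: [0.5, 0.0, -1.7]
width: 0.0086
```

Run:
```python
from h import *
st()
```

```text
t 8.72 pos [534.7 213.4 153.4] yyaw 90.58 z [ 1.9e-03 -4.0e-04 -1.0e+00] w 8.6 F [ 0.5  0.  -1.7] T [-0.05  0.03 -0.  ] q6 -71.7
```

jog_arm:
  targets: [0, 0.1, -4, -0.3, 0, -0.7, 0, 0, 0, 0, 0, 0, 0, 0, 0, 0, -1.5, 0, 0, 0, 0, 0, 0, 0, 0, 0, 0, 0]

```text
clock: 9.22
position: [0.5346, 0.2134, 0.153]
tcp_rot: [0.118, 3.139, -0.001]
force: [0.3, 0.1, -1.3]
width: 0.009
```

Run:
```python
from h import *
st()
```

```text
t 9.22 pos [534.6 213.4 153. ] yyaw 85.68 z [ 7.e-04 -4.e-04 -1.e+00] w 9.0 F [ 0.3  0.1 -1.3] T [ 0.01 -0.04  0.  ] q6 -66.9
```

No stop torque yet; creep on to feel it.

jog_arm:
  targets: [0, 0, -1, 0, 0, -0.4, 0, 0, 0, 0, 0, 0, 0, 0]

```text
clock: 9.48
position: [0.5347, 0.2136, 0.1528]
tcp_rot: [0.145, 3.137, -0.0]
force: [-1.0, 1.1, -0.4]
width: 0.0087
```

Run:
```python
from h import *
st()
```

```text
t 9.47 pos [534.7 213.6 152.8] yyaw 84.69 z [ 1.e-03 -1.e-04 -1.e+00] w 8.7 F [-1.   1.1 -0.4] T [0.05 0.06 0.06] q6 -65.9
```

jog_arm:
  targets: [0, 0, -1, 0, 0, 0, 0, 0, 0, 0, 0, 0, 0, 0]

```text
clock: 9.72
position: [0.5347, 0.2136, 0.1528]
tcp_rot: [0.174, 3.136, -0.0]
force: [-0.7, 0.5, 0.1]
width: 0.0089
```

Run:
```python
from h import *
st()
```

```text
t 9.72 pos [534.7 213.6 152.8] yyaw 83.65 z [ 1.e-03 -2.e-04 -1.e+00] w 8.9 F [-0.7  0.5  0.1] T [0.01 0.07 0.08] q6 -64.8
```

jog_arm:
  targets: [0, 0, -1, 0, 0, 0, 0, 0, 0, 0, 0, 0, 0, 0]

```text
clock: 9.98
position: [0.5347, 0.2136, 0.1528]
tcp_rot: [0.203, 3.134, -0.0]
force: [-0.2, 0.9, 0.8]
width: 0.0092
```

Run:
```python
from h import *
from rig import viewer
o,M=st()
c=viewer.camera("wrist"); cv2.imwrite("pics/w5.png",cv2.resize(c["frame"][50:400,110:460,::-1],None,fx=1.7,fy=1.7))
P=wcloud(c,o["position"],M).reshape(-1,3)*1000
r=np.hypot(P[:,0]-534,P[:,1]-213)
b=P[(r<45)&(P[:,2]>156)&(P[:,2]<166)];print(len(b),cv2.minAreaRect(b[:,:2].astype(np.float32)),np.median(b[:,2]))
L=P[(r<55)&(P[:,2]>120)&(P[:,2]<135)];print(cv2.minEnclosingCircle(L[:,:2].astype(np.float32)),np.median(L[:,2]))
```

```text
t 9.97 pos [534.7 213.6 152.8] yyaw 82.59 z [ 1.e-03 -2.e-04 -1.e+00] w 9.2 F [-0.2  0.9  0.8] T [0.03 0.06 0.12] q6 -63.8
2646 ((534.5935668945312, 211.45962524414062), (29.940702438354492, 64.65001678466797), 66.01811218261719) 160.44134166048525
((533.7289428710938, 213.5420379638672), 43.4644889831543) 128.49208043939643
```

View pics/w5.png

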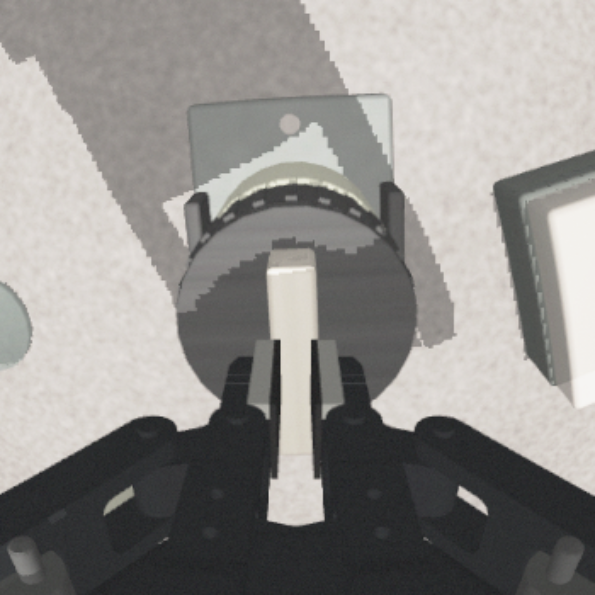

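The lid top is at 128.5 mm and the bar top at 160.4 mm, both as for fully home. The bar has stopped turning: it is slightly skewed in the pads, and torque is building. Releasing.

jog_arm:
  targets: [0, 0, 0, 0, 0, 0, 0.3, 0, 0, 0, 0, 0, 0, 0.5, 0, 0, 0, 0, 0, 0, 0.5, 0, 0, 0, 0, 0, 0, 0.5]

```text
clock: 10.52
position: [0.5348, 0.2135, 0.1528]
tcp_rot: [0.203, 3.134, -0.0]
force: [0.3, 0.3, 0.8]
width: 0.0427
```

Run:
```python
from h import *
st()
```

```text
t 10.53 pos [534.8 213.5 152.8] yyaw 82.60 z [ 1.1e-03 -2.0e-04 -1.0e+00] w 42.7 F [0.3 0.3 0.8] T [-0.01 -0.02 -0.01] q6 -63.8
```

jog_arm:
  targets: [0, 0, 0, 0, 0, 15, 0.5, 0, 0, 0, 0, 0, 30, 0.5, 0, 0, 0, 0, 0, 50, 0.5, 0, 0, 0, 0, 0, 30, 0.5, 0, 0, 0, -40, 40, 0, 0.5, 0, 0, 0, -40, 40, 0, 0.5, 0, 0, 0, -40, 40, 0, 0.5, 0, 0, 0, 0, 0, 0, 0.5]

```text
clock: 11.52
position: [0.4121, 0.3364, 0.2902]
tcp_rot: [0.206, 3.128, 0.007]
force: [-0.2, -0.7, 0.8]
width: 0.0427
```

Run:
```python
from h import *
from rig import viewer
st()
for n in("top","side"):
    c=viewer.camera(n);cv2.imwrite(f"pics/{n}9.png",c["frame"][:,:,::-1])
    P=cloud(c).reshape(-1,3)*1000
    for x,y in((534,213),(493,-169)):
        r=np.hypot(P[:,0]-x,P[:,1]-y)
        b=P[(r<45)&(P[:,2]>152)&(P[:,2]<166)]
        if len(b): print(n,len(b),cv2.minAreaRect(b[:,:2].astype(np.float32)),np.median(b[:,2]))
```

```text
t 11.53 pos [412.1 336.4 290.2] yyaw 82.46 z [ 0.0071  0.0039 -1.    ] w 42.7 F [-0.2 -0.7  0.8] T [ 0.03  0.04 -0.01] q6 -46.4
top 410 ((535.2532958984375, 213.4297637939453), (15.185519218444824, 63.861209869384766), 85.17476654052734) 159.73502524135182
top 427 ((492.893310546875, -168.9636993408203), (14.696871757507324, 63.65818405151367), 88.35267639160156) 160.0851238638127
side 348 ((534.4420776367188, 215.44061279296875), (14.020023345947266, 65.77482604980469), 84.94190979003906) 160.45907738355976
side 229 ((492.4078369140625, -167.07705688476562), (15.933650016784668, 64.26365661621094), 89.47037506103516) 159.51445274538912
```

View pics/top9.png

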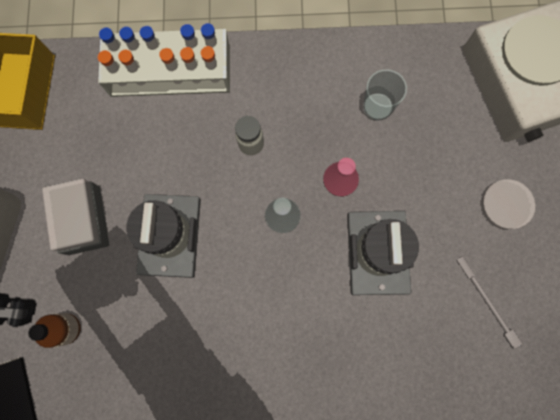

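View pics/side9.png

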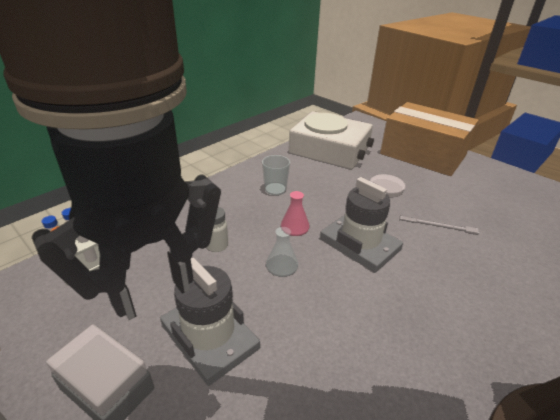

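Top picture: the loose lid's bar at (148,224) is now in line with its holder, measured at yaw −4.9° against the holder's −4.3°. Its top is at 160 mm, matching the shut jar. The flask stands untouched at (282,212) and the arm is clear.

```bash
python3 -c "
from rig import ctrl
print(ctrl.job_done())"
```

```text
the job is handed in; nothing more can be done
None
```

The loose lid is screwed fully home on the left-hand jar, at about (0.534, 0.213). I took it by its bar and turned it back about 48° to the gaps. I then lowered it about 15 mm into the thread, screwed it about 66° forward to the stop, and let go. It was handed in at about 11.6 s.

**Last checks:**
- **Height:** the bar top measures 159.7 to 160.5 mm, the same as the shut jar (about 160 mm). The lid top is at 128.5 mm, as it should be when fully home.
- **Direction:** the bar is at about −4.9° and the holder at about −4.3°, which is within measuring error.
- **Surroundings:** the flask is standing where it was, the arm is clear of everything, and the measured wrist forces stayed around 2 N or less.

**What did not match:**
- **Jaw reading:** the jaws read about 9 mm wide while gripping the 14 mm bar. The wrist picture showed the pads flat on both sides of the bar, and it did not slip until the stop.
- **Finding the stop:** I turned the tool about 3° past the expected stop to feel it, and the torque rose only to about 0.12 N m.

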